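# Probe the bores of a drilled block and mark the through ones

### The arm

A 7-joint arm with a two-finger parallel gripper is mounted at the origin on a cart in front of the work surface, level with it; the furniture and walls round the work are solid. World frame = base frame: x ahead of the robot, y to its left, z up, the work surface at z = 0. Lengths are in m, angles in rad, forces in N, time in s.
With the tool pointing down it reaches from about 0.425 to 0.925 m from the base axis. Payload 6.8 kg.
Tool frame: the origin (TCP) lies on the centre line of the jaws, within the pads' length; the fingertips stand 8 mm ahead of it and the grasp point (between the pads) lies 11 mm behind it (bot.tips_ahead is the distance from the TCP to the fingertips, in m); z points along the fingers, y is the line along which they close (so a half turn about z gives the same grasp; the last joint's range is limited). The gripper opens to 85 mm and grips with 20 to 120 N. Pads are 22 mm wide; open, the fingers measure 114 mm over their backs; the gripper's body (76 mm by 85 mm) begins 54 mm behind the grasp point. The pads swing forward as they close: fully open they stand 13 mm farther back than shut.
Start: joints at [-1.392, 0.477, 0.022, 1.555, -0.011, 1.109, -0.083], TCP at [0.191, 0.647, 0.239] pointing down, gripper open.
Joint ranges: [-2.96, 2.96], [-0.34, 2.1], [-1.41, 1.46], [0.24, 2.44], [-1.37, 4.51], [0.17, 1.92], [-2.96, 2.96]. Speed limits (rad/s): [2.39, 2.39, 3.14, 3.14, 3.14, 3.14, 3.14].

### API

Orientations are given as a unit quaternion [w, x, y, z].
In Python, from station import bot gives the robot as it stands.
- The arm moves only by the tool send_rows, never from a script. Its argument "deltas" is text: rows parted by semicolons, each of 4 numbers parted by spaces: the shift along the tool's x, y, z in m, then the turn about the tool's z in degrees. In form: x y z spin; .... A call has 1 to 5 rows; each row is the pose to reach, as a shift and turn from the pose commanded when the call began, along the tool's axes at that moment; what a row does not reach only later rows make up. A row lasts 1/10 s, in which the tool goes at most 50 mm and 8.59 degrees, less where a joint would pass 70% of its speed; a pose out of reach is approached as far as the arm can. A call with a gripper value outside its range is refused whole. "claw" is the opening, from 0 (shut) to 1 (fully open), set as the call begins (left out, the last holds). The fingers move at their own pace and stop on an object; "force" is the grip in N (left out, the last holds). Time passes only in rows, so rows that repeat a pose let the fingers close. It gives the time, the measured TCP pose, the force, the opening and the grip force at its end, in the units of the state.
- bot.get_obs(): the state, without advancing time (a new reading comes with each control period).
- bot.read_camera(name): name is "scene" or "top"; returns a dict with "img" (384x512x3 uint8, red, green, blue), "depth" (384x512 float32, m along the optical axis (not along the pixel's ray), 0 where there is no reading), "fx", "fy", "cx", "cy" (pixels), "dist_coeffs" ([k1, k2, p1, p2, k3] as OpenCV has them; the pictures are not rectified), "camera_from_world" (4x4, takes a point from world to camera coordinates). Camera axes: x right, y up, looking along -z (the intrinsics and any distortion apply to the point x, -y, -z); pixel columns grow to the right and rows downward; lengths in m; the calibration is good to about 2 mm. A picture is of the moment at which its call begins.
- bot.hand_in(): hands the job in; it is judged then, once.
Trained networks look in a picture, given as the dict that the camera call returned (one of the last four; its "shot" number tells which), for a name from the list of things; names that differ only in an ending like _2 or _b are one class to them, and where a whole thing is asked for, a point or a joint stands for the part that bears it (a point fixed in the world has none). Each returns a list of dicts, best first, with "confidence" (0 to 1); they miss things now and then, are a little off and sometimes report something else, mostly with a low value. They report only what shows in the picture. A call takes as long as a camera call. They do not tell look-alikes from the thing itself.
- bot.masks_of(picture, query): "mask" (384x512 bool, what is visible of it).
- bot.landmark_of(picture, query): "xyz" ([x, y, z] in m, in world coordinates, good to about 4 mm: a listed point, or the origin of a listed thing).
The state is a dict: "t": time; "q": joint angles; "joint_vel": joint speeds; "joint_torque": joint torques, N m; "eef_pos": TCP position; "tool_rot": TCP orientation; "contact_force": force on the tool from outside, world axes, zero at the start; "torque": the same for the moment, N m; "gripper_width": opening from 0.0 (shut) to 1.0 (fully open); "grasp_force": force on a finger pad.
Only numpy, scipy, OpenCV 4.12 (cv2) and the standard library are available. Lean on these libraries where they do the work, as an engineer would, in place of code of your own. Each camera call takes 0.05 s, during which the arm holds its last target. There are 200 camera calls.

### The job

Two of the four bores in the leaning block go right through, the other two are blind. Feel down all four bores in turn, from the leftmost to the rightmost as the robot sees them, with a gauge pin from the holder, until it stops or is clearly past the deepest blind floor; then leave one gauge pin standing fully home, collar on the block, in each of the two through bores. Do not knock over the bottle.

Things in the scene. Friction and masses are not known exactly. Their poses are not given: they have to be found in the camera images.
- block: aluminium block 70x170x64 mm, fixed on a stand, leaning 30 degrees towards the robot. Origin: centre of its underside; z: outward along all four bores (up and to the robot, 30 degrees from vertical); y: along the row of bores, leftward; x: up the slope, away from the robot. Bore mouths are in the face at z = 64 mm, some 95 mm above the bench. Turned up to 0.25 rad either way.
- pin_1: Left gauge pin, round, 104 mm long, 80 g, upright in the holder at the start, collar on its top. Origin: centre of the collar's underside; +z out through the handle. Above: steel collar 25 mm wide, 4 mm thick, then red handle with black bands, 21 mm wide, ending 44 mm above the origin. Below: steel shaft 12 mm wide, 60 mm long, its last 9 mm tapering to a 6 mm flat tip.
- pin_2: Right gauge pin, round, 104 mm long, 80 g, upright in the holder at the start, collar on its top. Origin: centre of the collar's underside; +z out through the handle. Above: steel collar 25 mm wide, 4 mm thick, then red handle with black bands, 21 mm wide, ending 44 mm above the origin. Below: steel shaft 12 mm wide, 60 mm long, its last 9 mm tapering to a 6 mm flat tip.
- pin_1_tip (a point): centre of the left pin's tip, 60 mm below its origin, axes as the pin's
- pin_2_tip (a point): centre of the right pin's tip, 60 mm below its origin, axes as the pin's
- holder: fixed grey holder 60x130x66 mm; its two upright holes, 15 mm across, right through, stand 32 mm either side of the centre along its y. x points away from the robot. Turned up to 0.3 rad either way. Origin: centre of its underside.
- bottle: loose white solvent bottle with blue collar, 74x68x134 mm, standing on the bench to the left of the holder. Origin: centre of its underside, z up.
- block_hole0 (a point): centre of the mouth of the first (leftmost) bore, axes as the block's (z outward). 15 mm across, bores 40 mm apart. Two of the four are through: a pin goes in until its collar lies on the face; two are blind: hard flat floor 30 mm below the mouth in one, 42 mm in the other. Which are which changes from start to start and shows nowhere outside; all are black inside.
- block_hole1 (a point): centre of the mouth of the second bore, axes as the block's (z outward). Bore like the leftmost: through, or blind at 30 or 42 mm.
- block_hole2 (a point): centre of the mouth of the third bore, axes as the block's (z outward). Bore like the leftmost: through, or blind at 30 or 42 mm.
- block_hole3 (a point): centre of the mouth of the fourth (rightmost) bore, axes as the block's (z outward). Bore like the leftmost: through, or blind at 30 or 42 mm.
Mind the look-alikes: they are no part of the job. What is shaped like the pin_1 but green or orange is not meant.

How it is judged:
By the outcome, as a careful person would: the job done as asked, in the order asked, and still so for the second after the job is handed in, with the robot touching nothing.
It also fails if it takes over 72 s, if anything falls off the work surface, if the arm or the gripper's body presses on something with over 40 N, if the wrist force passes 120 N, or if a joint passes its speed limit or range.

## Working session

There is one attempt and no reset: what is moved stays moved. The work goes in short steps, Python scripts to look and compute and a tool call to move; the robot and the scene stay as the last step left them, time stands still between calls to the robot, and variables do not carry over. Pictures are saved under pics/ and viewed, at most 10 in all, crops included, and the job is handed in when it is done.

Besides the shell and the picture viewer there is one more tool, called as name(argument=value, ...) on one line, values as JSON. send_rows: Moves the arm, as the interface text tells. Its arguments: {"type":"object","properties":{"deltas":{"type":"string"},"claw":{"type":"number"},"force":{"type":"number"}},"required":["deltas"]}

```bash
ls; mkdir -p pics
cat > h.py <<'E'
from station import bot
import numpy as np, cv2
from scipy.spatial.transform import Rotation as R
def rot(q): return R.from_quat([q[1],q[2],q[3],q[0]])
def snap(n,f=None):
    p=bot.read_camera(n)
    if f: cv2.imwrite(f,p['img'][...,::-1])
    return p
def cloud(p):
    h,w=p['depth'].shape
    K=np.array([[p['fx'],0,p['cx']],[0,p['fy'],p['cy']],[0,0,1]])
    u,v=np.meshgrid(np.arange(w),np.arange(h))
    n=cv2.undistortPoints(np.stack([u,v],-1).reshape(-1,1,2).astype(np.float32),K,np.array(p['dist_coeffs'])).reshape(h,w,2)
    d=p['depth']; c=np.stack([n[...,0]*d,-n[...,1]*d,-d],-1)
    T=np.linalg.inv(p['camera_from_world'])
    return c@T[:3,:3].T+T[:3,3]
def st():
    o=bot.get_obs(); r=rot(o['tool_rot']).as_matrix()
    print('t',round(o['t'],2),'p',np.round(o['eef_pos'],4),'F',np.round(o['contact_force'],1),'w',round(o['gripper_width'],3),'gf',round(o['grasp_force'],1))
    return np.array(o['eef_pos']),r
E
python3 - <<'E'
from h import *
p,r=st(); print(r.round(3), bot.get_obs()['q'])
for n in('scene','top'):
    im=snap(n,f'pics/{n}0.png')
    for k in ('block','pin_1','holder','bottle','block_hole0','block_hole1','block_hole2','block_hole3','pin_1_tip'):
        for l in bot.landmark_of(im,k)[:4]: print(n,k,round(l['confidence'],2),np.round(l['xyz'],3))
    T=np.linalg.inv(im['camera_from_world']); print(T.round(2))
E
```

```text
pics
t 0.0 p [0.1908 0.6469 0.2383] F [-0.7  0.3 -0.4] w 1.0 gf 0.0
[[-0.959  0.283 -0.   ]
 [ 0.283  0.959 -0.002]
 [-0.    -0.002 -1.   ]] [-1.39211582  0.47783718  0.02232771  1.55645544 -0.01148321  1.10929361
 -0.08307666]
scene block 0.95 [ 0.612 -0.114  0.041]
scene pin_1 0.74 [0.598 0.174 0.061]
scene pin_1 0.69 [0.602 0.327 0.06 ]
scene pin_1 0.66 [0.418 0.268 0.06 ]
scene pin_1 0.58 [0.512 0.218 0.068]
scene holder 0.75 [0.511 0.247 0.   ]
scene bottle 0.68 [0.544 0.43  0.002]
scene bottle 0.35 [ 0.568 -0.054  0.097]
scene block_hole0 0.94 [ 0.578 -0.136  0.094]
scene block_hole0 0.93 [ 0.587 -0.176  0.095]
scene block_hole0 0.85 [ 0.576 -0.095  0.093]
scene block_hole1 0.94 [ 0.578 -0.136  0.094]
scene block_hole1 0.93 [ 0.587 -0.176  0.095]
scene block_hole1 0.85 [ 0.576 -0.095  0.093]
scene block_hole2 0.94 [ 0.578 -0.136  0.094]
scene block_hole2 0.93 [ 0.587 -0.176  0.095]
scene block_hole2 0.85 [ 0.576 -0.095  0.093]
scene block_hole3 0.94 [ 0.578 -0.136  0.094]
scene block_hole3 0.93 [ 0.587 -0.176  0.095]
scene block_hole3 0.85 [ 0.576 -0.095  0.093]
scene pin_1_tip
[... 831 characters left out ...]
e1 0.74 [ 0.577 -0.139  0.096]
top block_hole1 0.57 [ 0.569 -0.058  0.093]
top block_hole2 0.86 [ 0.59  -0.173  0.093]
top block_hole2 0.75 [ 0.576 -0.1    0.093]
top block_hole2 0.74 [ 0.577 -0.139  0.096]
top block_hole2 0.57 [ 0.569 -0.058  0.093]
top block_hole3 0.86 [ 0.59  -0.173  0.093]
top block_hole3 0.75 [ 0.576 -0.1    0.093]
top block_hole3 0.74 [ 0.577 -0.139  0.096]
top block_hole3 0.57 [ 0.569 -0.058  0.093]
top pin_1_tip 0.58 [ 0.599  0.173 -0.001]
top pin_1_tip 0.55 [0.591 0.248 0.   ]
top pin_1_tip 0.54 [ 0.588 -0.173  0.092]
top pin_1_tip 0.42 [ 0.603  0.328 -0.002]
[[-0.    0.99 -0.17  0.33]
 [-1.   -0.01 -0.03  0.14]
 [-0.03  0.17  0.99  1.11]
 [ 0.    0.    0.    1.  ]]
```

View pics/scene0.png

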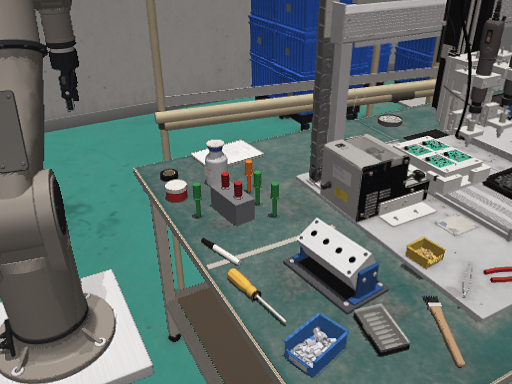

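View pics/top0.png

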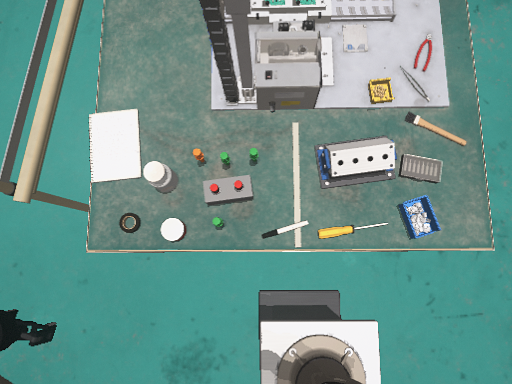

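The overview shows four black bores on the white face at about (341,160), (355,160), (369,159), (383,156) in the top picture. The two red pins are in the holder at (214,188) and (238,185), with green and orange decoys around them. I'll refine these positions now.

```bash
cat > m.py <<'E'
from h import *
def rays(p,uv):
    K=np.array([[p['fx'],0,p['cx']],[0,p['fy'],p['cy']],[0,0,1]])
    n=cv2.undistortPoints(np.array(uv,np.float64).reshape(-1,1,2),K,np.array(p['dist_coeffs'])).reshape(-1,2)
    T=np.linalg.inv(p['camera_from_world'])
    d=np.c_[n[:,0],-n[:,1],-np.ones(len(n))]@T[:3,:3].T
    return T[:3,3],d
def reds(p):
    i=p['img'].astype(int); c=cloud(p)
    m=((i[...,0]>110)&(i[...,1]<60)&(i[...,2]<60)&(c[...,0]>.42)&(c[...,0]<.6)&(c[...,1]<.36)&(c[...,1]>-.3)&(c[...,2]>.05)).astype(np.uint8)
    n,l,s,ce=cv2.connectedComponentsWithStats(m)
    for k in range(1,n):
        if s[k,4]>8:
            q=c[l==k]; q2=q[q[:,2]>q[:,2].max()-.006]
            print('red',s[k,4],ce[k].round(1),'mean',q.mean(0).round(4),'top',q2.mean(0).round(4),len(q2),'zmax',q[:,2].max().round(4))
def holes(p):
    i=p['img'].astype(int); c=cloud(p); g=i.max(-1)
    b=(c[...,0]>.53)&(c[...,0]<.66)&(c[...,1]>-.24)&(c[...,1]<0)
    f=b&(i.min(-1)>170)&(c[...,2]>.07)
    q=c[f]; 
    for _ in range(3):
        o=np.median(q,0) if _==0 else q.mean(0); n=np.linalg.svd(q-o,full_matrices=False)[2][2]; n*=np.sign(n[2]); q=q[abs((q-o)@n)<.004]
    hull=cv2.convexHull(np.argwhere(f)[:,::-1].astype(np.int32))
    mk=np.zeros(g.shape,np.uint8); cv2.fillConvexPoly(mk,hull,1); mk=cv2.erode(mk,np.ones((3,3)))
    w=np.clip(170-g,0,None)*mk
    nn,l,s,ce=cv2.connectedComponentsWithStats(((g<110)&(mk>0)).astype(np.uint8))
    print('normal',n.round(3),'o',o.round(4),'lean',np.degrees(np.arccos(n[2])).round(1))
    out=[]
    for k in range(1,nn):
        if s[k,4]>=8:
            y,x=np.mgrid[:384,:512]; near=(abs(x-ce[k][0])<6)&(abs(y-ce[k][1])<7); ww=w*near
            uv=[(x*ww).sum()/ww.sum(),(y*ww).sum()/ww.sum()]
            C,d=rays(p,[uv]); P=C+d[0]*((o-C)@n)/(d[0]@n); out.append(P); print('hole',s[k,4],np.round(uv,1),P.round(4))
    return out,n
if __name__=='__main__':
    for n in('scene','top'):
        p=snap(n); print(n); reds(p); holes(p)
E
python3 m.py
```

```text
scene
red 20 [224.5 174. ] mean [0.5028 0.2742 0.1084] top [0.5028 0.2742 0.1084] 20 zmax 0.11
red 21 [237.5 182.9] mean [0.5107 0.2097 0.1096] top [0.5107 0.2097 0.1096] 21 zmax 0.1121
normal [-0.496 -0.066  0.866] o [ 0.5783 -0.1225  0.0937] lean 30.0
hole 23 [313.5 232.8] [ 0.5702 -0.0587  0.0939]
hole 26 [325.6 241.2] [ 0.5754 -0.0983  0.0939]
hole 27 [338.3 250. ] [ 0.5807 -0.138   0.0939]
hole 27 [351.7 259.3] [ 0.5858 -0.1776  0.0938]
top
normal [-0.352 -0.048  0.935] o [ 0.5703 -0.1189  0.0907] lean 20.8
hole 21 [384.8 156.2] [ 0.5862 -0.1762  0.0938]
hole 21 [369.9 158.3] [ 0.5809 -0.1365  0.0938]
hole 19 [355.1 160.3] [ 0.5758 -0.0969  0.0939]
hole 19 [340.1 162.3] [ 0.5705 -0.0571  0.094 ]
```

send_rows(deltas="-0.040 -0.0265 0.003 -4.8; -0.080 -0.053 0.007 -9.6; -0.120 -0.0795 0.010 -14.4; -0.161 -0.106 0.014 -19.2; -0.2012 -0.1325 0.0175 -24", claw=0.6, force=20)

```text
t: 1.6
eef_pos: [0.3476, 0.4618, 0.2219]
tool_rot: [0.0, -0.068, 0.998, 0.0]
contact_force: [-0.5, -0.2, -0.0]
gripper_width: 0.6
grasp_force: 0.0
```

send_rows(deltas="-0.026 -0.040 0.003 0; -0.052 -0.081 0.007 0; -0.078 -0.121 0.010 0; -0.104 -0.162 0.014 0; -0.130 -0.2027 0.0175 0")

```text
t: 2.1
eef_pos: [0.5031, 0.278, 0.2045]
tool_rot: [0.0, -0.066, 0.998, 0.0]
contact_force: [0.6, 0.2, -0.4]
gripper_width: 0.601
grasp_force: 0.0
```

```bash
sed -i 's/>110)&(i\[...,1\]<60)&(i\[...,2\]<60)/>90)\&(i[...,1]<0.55*i[...,0])\&(i[...,2]<0.55*i[...,0])/' m.py
python3 - <<'E'
from m import *
p,r=st(); print(r.round(3))
reds(snap('top')); im=snap('scene','pics/s1.png'); reds(im)
E
```

```text
t 2.1 p [0.5031 0.278  0.2045] F [ 0.6  0.2 -0.4] w 0.601 gf 0.0
[[-0.991 -0.132  0.001]
 [-0.132  0.991  0.   ]
 [-0.001  0.    -1.   ]]
red 12 [240.2 182.7] mean [0.5153 0.2081 0.1063] top [0.5148 0.2085 0.1102] 10 zmax 0.1125
red 65 [247.4 169.7] mean [0.5947 0.3178 0.0795] top [0.5948 0.3182 0.1007] 10 zmax 0.1036
red 18 [224.7 173.9] mean [0.5035 0.2746 0.1084] top [0.5035 0.2746 0.1084] 18 zmax 0.1102
red 24 [238.  183.1] mean [0.5124 0.2101 0.1085] top [0.5124 0.2101 0.1085] 24 zmax 0.1103
```

send_rows(deltas="0 0 0.04 0; 0 0 0.08 0; 0 0 0.11 0; 0 0 0.1175 0; 0 0 0.1175 0")

```text
t: 2.7
eef_pos: [0.5015, 0.2795, 0.0861]
tool_rot: [-0.001, -0.066, 0.998, -0.001]
contact_force: [-0.0, 0.0, -0.2]
gripper_width: 0.602
grasp_force: 0.0
```

send_rows(deltas="0 0 0 0; 0 0 0 0; 0 0 0 0; 0 0 0 0; 0 0 0 0", claw=0, force=20)

```text
t: 3.2
eef_pos: [0.5033, 0.2797, 0.0886]
tool_rot: [0.001, -0.066, 0.998, 0.001]
contact_force: [-1.6, -1.1, 7.0]
gripper_width: 0.234
grasp_force: 19.9
```

Run:
```python
from h import *
st(); p=snap('scene'); im=cv2.resize(p['img'][120:260,160:320],None,fx=5,fy=4); cv2.imwrite('pics/s2.png',im[:560,:800,::-1])
```

```text
t 3.2 p [0.5033 0.2797 0.0886] F [-1.6 -1.1  7. ] w 0.234 gf 19.9
```

View pics/s2.png

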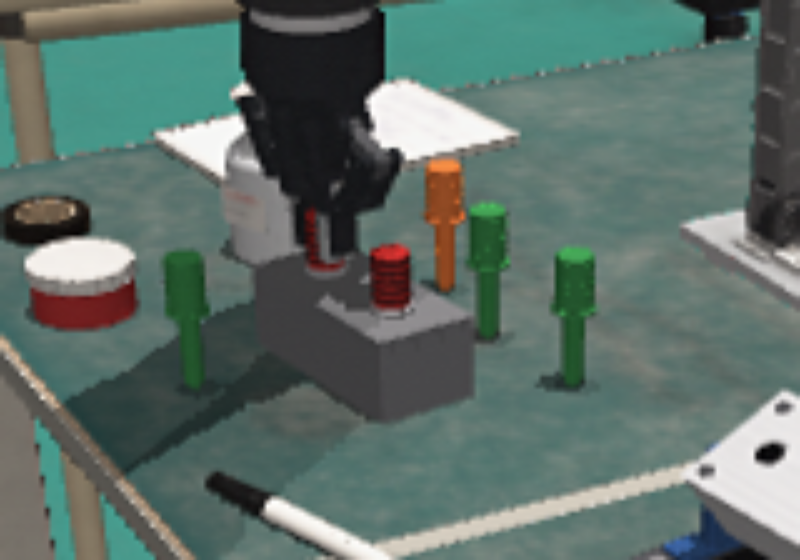

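The jaws hold the red left pin on its handle, which shows at about (325,235) in the crop. I'll lift it until only the tip is in the hole, then check the height.

send_rows(deltas="0 0 -0.01 0; 0 0 -0.025 0; 0 0 -0.04 0; 0 0 -0.053 0; 0 0 -0.053 0")

```text
t: 3.75
eef_pos: [0.5031, 0.2808, 0.1426]
tool_rot: [0.002, -0.066, 0.998, 0.001]
contact_force: [0.2, 1.3, -1.1]
gripper_width: 0.239
grasp_force: 19.7
```

send_rows(deltas="0.009 0 0.0025 0; 0.018 0 0.004 0; 0.0265 0 0.0066 0; 0.035 0 0.0101 0; 0.0428 0 0.0145 0")

```text
t: 4.25
eef_pos: [0.4585, 0.2737, 0.1248]
tool_rot: [-0.0, -0.066, 0.998, -0.0]
contact_force: [2.4, -1.5, 2.4]
gripper_width: 0.236
grasp_force: 20.2
```

send_rows(deltas="0.002 0 0.001 0; 0.0037 0 0.0025 0; 0.0037 0 0.0025 0")

```text
t: 4.55
eef_pos: [0.4556, 0.2735, 0.1226]
tool_rot: [-0.0, -0.066, 0.998, -0.0]
contact_force: [1.5, -1.8, 1.3]
gripper_width: 0.244
grasp_force: 19.8
```

Run:
```python
from h import *
st(); p=snap('scene'); im=cv2.resize(p['img'][120:260,160:320],None,fx=5,fy=4); cv2.imwrite('pics/s3.png',im[:560,:800,::-1])
```

```text
t 4.55 p [0.4556 0.2735 0.1226] F [ 1.5 -1.8  1.3] w 0.244 gf 19.8
```

View pics/s3.png

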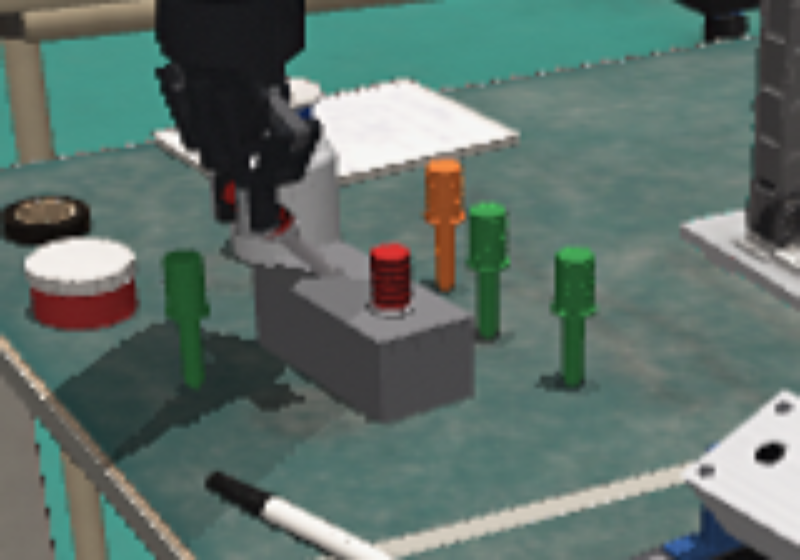

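The pin leans in the grip, with its handle tilted towards the robot. I'll firm the grip, pull it out along its axis and carry it over to the first bore.

send_rows(deltas="0 0 0 0; 0 0 0 0; 0.01 0 -0.017 0; 0.02 0 -0.035 0; 0.02 0 -0.06 0", force=70)

```text
t: 5.1
eef_pos: [0.4333, 0.2706, 0.182]
tool_rot: [-0.002, -0.067, 0.998, -0.001]
contact_force: [0.7, -0.1, -1.6]
gripper_width: 0.225
grasp_force: 68.5
```

send_rows(deltas="0 0 -0.03 0; -0.005 -0.02 -0.04 0; -0.009 -0.06 -0.04 0; -0.013 -0.10 -0.04 0; -0.017 -0.14 -0.04 0")

```text
t: 5.6
eef_pos: [0.4708, 0.1336, 0.2226]
tool_rot: [-0.0, -0.067, 0.998, 0.0]
contact_force: [1.5, 0.1, 0.5]
gripper_width: 0.223
grasp_force: 68.5
```

send_rows(deltas="-0.003 -0.045 0 0; -0.006 -0.09 0 0; -0.009 -0.135 0 0; -0.012 -0.18 0 0; -0.0133 -0.204 0 0")

```text
t: 6.1
eef_pos: [0.5112, -0.0697, 0.2226]
tool_rot: [-0.0, -0.064, 0.998, -0.0]
contact_force: [-0.3, 0.5, -0.9]
gripper_width: 0.223
grasp_force: 68.5
```

send_rows(deltas="0 0 0 0; 0 0 0 0")

```text
t: 6.3
eef_pos: [0.511, -0.0657, 0.2223]
tool_rot: [-0.001, -0.066, 0.998, 0.0]
contact_force: [-0.4, 1.0, -0.3]
gripper_width: 0.222
grasp_force: 68.5
```

```bash
cat > look.py <<'E'
from m import *
import sys
n=sys.argv[1]
st()
for c in ('scene','top'):
    p=snap(c)
    for k in('pin_1','pin_1_tip'):
        for l in bot.landmark_of(p,k):
            x=np.array(l['xyz'])
            if x[1]<.12 and x[2]>.1: print(c,k,round(l['confidence'],2),x.round(4))
    if c=='scene':
        im=cv2.resize(p['img'][130:300,240:400],None,fx=4.5,fy=3.5); cv2.imwrite(f'pics/{n}.png',im[...,::-1])
E
python3 look.py s4
```

```text
t 6.3 p [ 0.511  -0.0657  0.2223] F [-0.4  1.  -0.3] w 0.222 gf 68.5
scene pin_1 0.5 [ 0.5287 -0.062   0.2059]
scene pin_1_tip 0.48 [ 0.5626 -0.0614  0.1551]
```

View pics/s4.png

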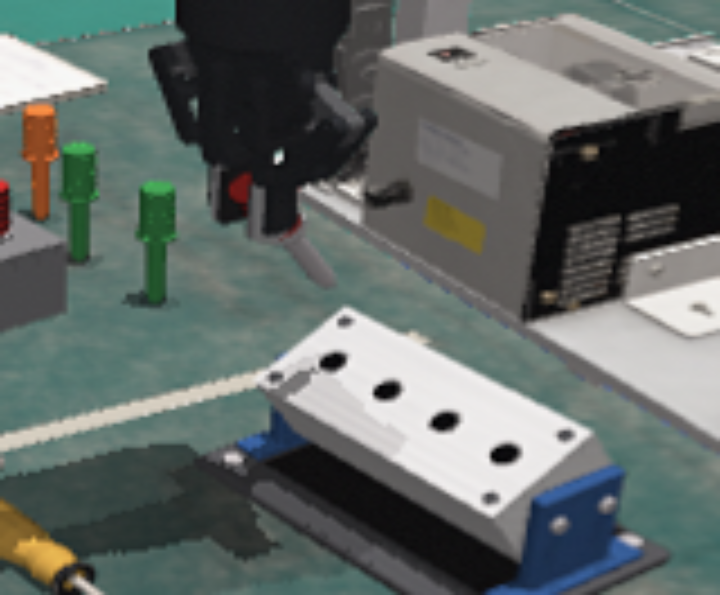

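The shaft leans forward, with its tip at about (330,282) in the crop. The first bore is at (333,360). I'll measure the shaft in the pin's own plane.

```bash
cat > tip.py <<'E'
from m import *
def tip(p=None,s0=np.nan):
    o,r=st(); p=p or snap('scene'); 
    tx,ty=-r[:,0],r[:,1]
    v,u=np.mgrid[170:260,280:400]; uv=np.stack([u.ravel(),v.ravel()],1)
    C,d=rays(p,uv); t=((o-C)@ty)/(d@ty); P=C+d*t[:,None]-o   # on the pin plane
    c=cloud(p)[170:260,280:400].reshape(-1,3)-o
    ok=(abs(c@ty)<.012)&(c@tx>.015)&(c@tx<.09)&(c[:,2]<-.015)&(c[:,2]>-.085)
    # silhouette in plane coordinates
    a=P[ok]@tx; z=P[ok][:,2]; q=np.c_[a,z]
    m=q.mean(0); w=np.linalg.svd(q-m,full_matrices=False)[2][0]; w*=-np.sign(w[1])
    s=(q-m)@w; e=m+w*np.percentile(s,99)
    print(ok.sum(),'angle',np.degrees(np.arctan2(w[0],-w[1])).round(1),'end(rel TCP: fwd,z)',e.round(4),'world',(o+tx*e[0]+np.array([0,0,e[1]])).round(4),'width',(4*np.std((q-m)@[-w[1],w[0]])).round(4))
    for lo in np.arange(s.min(),s.max(),.008):
        k=(s>=lo)&(s<lo+.008); x=(q[k]-m)@[-w[1],w[0]]; print(k.sum(),round(lo,3),x.min().round(4) if k.any() else '',x.max().round(4) if k.any() else '')
if __name__=='__main__': tip()
E
python3 tip.py
```

```text
t 6.6 p [ 0.5114 -0.065   0.2227] F [ 0.8 -0.1  0.1] w 0.222 gf 68.5
84 angle 33.7 end(rel TCP: fwd,z) [ 0.0558 -0.0699] world [ 0.5666 -0.0575  0.1528] width 0.014
4 -0.03 -0.0051 0.0005
14 -0.022 -0.0058 0.0066
14 -0.014 -0.0053 0.0059
12 -0.006 -0.006 0.0052
16 0.002 -0.0062 0.0058
12 0.01 -0.0057 0.0057
9 0.018 -0.0046 0.0037
3 0.026 -0.0008 0.0024
```

send_rows(deltas="0 0 0.02 0; -0.001 0 0.04 0; -0.002 0 0.050 0; -0.002 0 0.054 0; -0.002 0 0.054 0")

```text
t: 7.15
eef_pos: [0.5134, -0.0658, 0.1687]
tool_rot: [-0.0, -0.066, 0.998, -0.0]
contact_force: [0.6, -0.2, 0.1]
gripper_width: 0.224
grasp_force: 68.5
```

send_rows(deltas="-0.002 0 0.003 0; -0.004 0 0.0065 0; -0.006 0 0.010 0; -0.008 0 0.0135 0; -0.009 0 0.0156 0", force=40)

```text
t: 7.65
eef_pos: [0.5225, -0.0646, 0.1528]
tool_rot: [-0.0, -0.066, 0.998, 0.0]
contact_force: [-0.6, 0.3, -1.1]
gripper_width: 0.222
grasp_force: 68.5
```

Run:
```python
from h import *
st(); p=snap('scene'); im=cv2.resize(p['img'][170:280,270:380],None,fx=5,fy=5); cv2.imwrite('pics/s5.png',im[...,::-1])
```

```text
t 7.65 p [ 0.5225 -0.0646  0.1528] F [-0.6  0.3 -1.1] w 0.222 gf 68.5
```

View pics/s5.png

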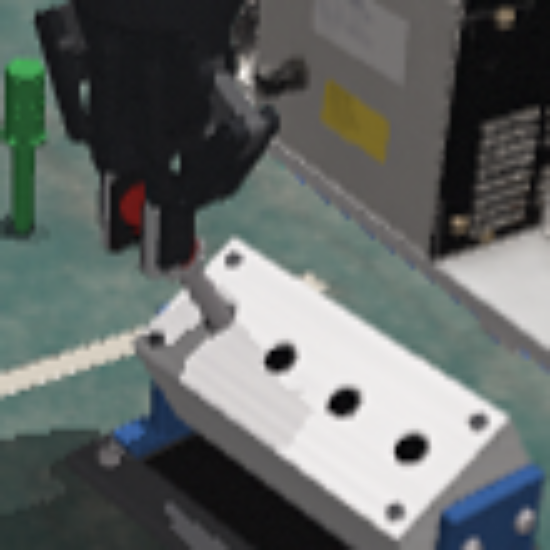

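The tip is in the first bore, at about (220,318), with no side force. I'll go deeper while straightening the pin.

send_rows(deltas="-0.004 0 0.0037 0; -0.008 0 0.0074 0; -0.012 0 0.0111 0; -0.0142 0 0.0135 0; -0.0155 0 0.015 0", force=40, claw=0)

```text
t: 8.2
eef_pos: [0.5359, -0.0623, 0.1369]
tool_rot: [-0.002, -0.066, 0.998, 0.0]
contact_force: [-5.5, 2.2, 0.4]
gripper_width: 0.222
grasp_force: 68.7
```

send_rows(deltas="-0.004 0 0.0035 0; -0.0066 0 0.0055 0; -0.0076 0 0.0072 0; -0.0086 0 0.0089 0; -0.0096 0 0.0106 0")

```text
t: 8.7
eef_pos: [0.5433, -0.0612, 0.1258]
tool_rot: [-0.004, -0.066, 0.998, 0.001]
contact_force: [-9.1, 1.8, 0.3]
gripper_width: 0.223
grasp_force: 68.9
```

send_rows(deltas="-0.0015 0 0.0026 0; -0.003 0 0.0052 0; -0.0045 0 0.0078 0; -0.0055 0 0.0095 0; -0.0055 0 0.0095 0")

```text
t: 9.2
eef_pos: [0.5489, -0.0605, 0.116]
tool_rot: [-0.004, -0.066, 0.998, 0.0]
contact_force: [-8.1, 1.6, -2.7]
gripper_width: 0.224
grasp_force: 68.7
```

```bash
cat > dep.py <<'E'
from h import *
H=np.array([[.5703,-.058,.094],[.5756,-.0977,.094],[.5808,-.1372,.094],[.586,-.177,.094]])
n=np.array([-.4957,-.0655,.866]); fx=np.array([.8585,.1135,.5]); by=np.array([-.131,.991,0])
def dep(i,L=.097):
    p,r=st(); F=np.array(bot.get_obs()['contact_force']); g=p-r[:,2]*.011-H[i]
    print('depth',round(L-g@n,4),'lat',round(g@fx,4),'y',round(g@by,4),'F n,fx,y',np.round([F@n,F@fx,F@by],1))
E
python3 -c "
from dep import *
dep(0); p=snap('scene'); cv2.imwrite('pics/s6.png',cv2.resize(p['img'][170:280,270:380],None,fx=5,fy=5)[...,::-1])"
```

```text
t 9.2 p [ 0.5489 -0.0605  0.116 ] F [-8.1  1.6 -2.7] w 0.224 gf 68.7
depth 0.0577 lat -0.002 y 0.0003 F n,fx,y [ 1.6 -8.1  2.7]
```

View pics/s6.png

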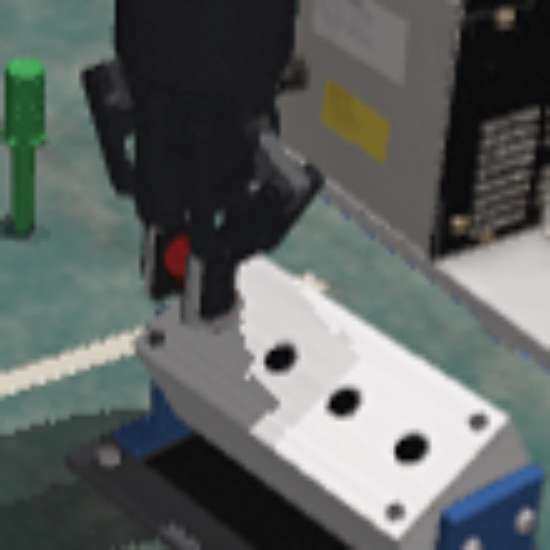

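The first bore is through: the tip went about 58 mm deep, and the collar shows near the face at (215,320). I'll withdraw along the axis and shift to the second bore.

send_rows(deltas="0.0075 0 -0.013 0; 0.015 0 -0.026 0; 0.0225 0 -0.039 0; 0.030 0 -0.052 0; 0.0345 0 -0.0572 0")

```text
t: 9.75
eef_pos: [0.5208, -0.066, 0.1786]
tool_rot: [0.004, -0.066, 0.998, -0.0]
contact_force: [1.3, -0.4, 0.7]
gripper_width: 0.226
grasp_force: 68.4
```

send_rows(deltas="0.002 0 -0.003 0; 0.002 -0.02 -0.003 0; 0.002 -0.04 -0.003 0; 0.002 -0.04 -0.003 0")

```text
t: 10.15
eef_pos: [0.5231, -0.1084, 0.1793]
tool_rot: [0.002, -0.064, 0.998, -0.001]
contact_force: [0.2, 0.3, -0.7]
gripper_width: 0.224
grasp_force: 68.4
```

```bash
python3 -c "
from dep import *
import tip
dep(1); tip.tip()" | head -4
```

```text
t 10.15 p [ 0.5231 -0.1084  0.1793] F [ 0.2  0.3 -0.7] w 0.224 gf 68.4
depth -0.0132 lat 0.0018 y -0.0037 F n,fx,y [-0.7 -0.2  0.3]
t 10.15 p [ 0.5231 -0.1084  0.1793] F [ 0.2  0.3 -0.7] w 0.224 gf 68.4
193 angle 45.2 end(rel TCP: fwd,z) [ 0.0828 -0.0893] world [ 0.6051 -0.0978  0.0903] width 0.0303
```

```bash
sed -i 's/^    # silh/    ok\&=((c+o-[.5703,-.058,.094])@[-.4957,-.0655,.866]>.006)\n    # silh/' tip.py; python3 -c "
from dep import *
import tip
dep(1); tip.tip()"
```

```text
t 10.2 p [ 0.5228 -0.1066  0.179 ] F [-0.1  0.1 -0.5] w 0.223 gf 68.4
depth -0.0129 lat 0.0016 y -0.0019 F n,fx,y [-0.4 -0.4  0.1]
t 10.2 p [ 0.5228 -0.1066  0.179 ] F [-0.1  0.1 -0.5] w 0.223 gf 68.4
77 angle 34.2 end(rel TCP: fwd,z) [ 0.056  -0.0701] world [ 0.5783 -0.0994  0.109 ] width 0.0139
6 -0.029 -0.0047 0.0046
11 -0.021 -0.0055 0.0064
14 -0.013 -0.005 0.0061
14 -0.005 -0.0059 0.0053
12 0.003 -0.0063 0.0058
12 0.011 -0.0058 0.0055
8 0.019 -0.0035 0.0042
```

send_rows(deltas="0.0084 0.001 0.0049 0; 0.0084 0.001 0.0049 0; 0.0084 0.001 0.0049 0")

```text
t: 10.55
eef_pos: [0.5128, -0.1045, 0.1732]
tool_rot: [-0.0, -0.066, 0.998, 0.0]
contact_force: [0.8, -0.1, 0.5]
gripper_width: 0.22
grasp_force: 68.4
```

send_rows(deltas="-0.003 0 0.0052 0; -0.006 0 0.0104 0; -0.0094 0 0.0154 0; -0.0129 0 0.0203 0; -0.0163 0 0.0253 0")

```text
t: 11.05
eef_pos: [0.5298, -0.103, 0.1475]
tool_rot: [-0.0, -0.066, 0.998, 0.0]
contact_force: [-0.3, -0.0, -0.3]
gripper_width: 0.228
grasp_force: 68.4
```

```bash
python3 -c "
from dep import *
dep(1)"
```

```text
t 11.05 p [ 0.5298 -0.103   0.1475] F [-0.3 -0.  -0.3] w 0.228 gf 68.4
depth 0.0181 lat -0.0077 y 0.0007 F n,fx,y [-0.1 -0.4  0. ]
```

send_rows(deltas="-0.0034 0 0.005 0; -0.0059 0 0.0082 0; -0.0074 0 0.0108 0; -0.0093 0 0.0131 0; -0.0103 0 0.0148 0")

```text
t: 11.55
eef_pos: [0.5398, -0.1017, 0.1332]
tool_rot: [0.0, -0.066, 0.998, 0.0]
contact_force: [0.3, 0.8, -0.5]
gripper_width: 0.222
grasp_force: 68.4
```

```bash
python3 -c "
from dep import *
dep(1)"
```

```text
t 11.55 p [ 0.5398 -0.1017  0.1332] F [ 0.3  0.8 -0.5] w 0.222 gf 68.4
depth 0.0356 lat -0.0061 y 0.0007 F n,fx,y [-0.6  0.2  0.8]
```

Past 30 mm with no force, so I'll go on.

send_rows(deltas="-0.0024 0 0.0033 0; -0.0039 0 0.0059 0; -0.0054 0 0.0085 0; -0.0069 0 0.0111 0; -0.0084 0 0.0137 0")

```text
t: 12.05
eef_pos: [0.5437, -0.1022, 0.1227]
tool_rot: [-0.004, -0.065, 0.998, 0.001]
contact_force: [-7.2, -3.8, 9.4]
gripper_width: 0.225
grasp_force: 68.1
```

```bash
python3 -c "
from dep import *
dep(1)"
```

```text
t 12.05 p [ 0.5437 -0.1022  0.1227] F [-7.2 -3.8  9.4] w 0.225 gf 68.1
depth 0.0465 lat -0.008 y -0.0003 F n,fx,y [12.  -1.9 -2.8]
```

send_rows(deltas="-0.001 0 0.0017 0; -0.002 0 0.0035 0; -0.002 0 0.0035 0")

```text
t: 12.35
eef_pos: [0.544, -0.1019, 0.1215]
tool_rot: [-0.005, -0.064, 0.998, 0.002]
contact_force: [-41.8, 3.3, 74.7]
gripper_width: 0.227
grasp_force: 80.1
```

```bash
python3 -c "
from dep import *
dep(1)"
```

```text
t 12.35 p [ 0.544  -0.1019  0.1215] F [-41.8   3.3  74.7] w 0.227 gf 80.1
depth 0.0478 lat -0.0083 y -0.0001 F n,fx,y [85.2  1.8  8.8]
```

Hard stop at the second bore: 85 N axial and no further travel, so it is blind at about 42 mm. That also calibrates the depth offset. Backing out to the entry pose, then on to the third bore.

send_rows(deltas="0.008 0 -0.0135 0; 0.016 0 -0.026 0; 0.023 0 -0.037 0; 0.030 0 -0.048 0; 0.037 0 -0.0573 0")

```text
t: 12.85
eef_pos: [0.5131, -0.1053, 0.1742]
tool_rot: [0.0, -0.066, 0.998, -0.0]
contact_force: [-0.3, 0.0, -0.2]
gripper_width: 0.223
grasp_force: 70.9
```

send_rows(deltas="0 0 0 0; 0 -0.02 0 0; 0 -0.04 0 0; 0 -0.04 0 0; 0 -0.04 0 0")

```text
t: 13.35
eef_pos: [0.5185, -0.1448, 0.1729]
tool_rot: [-0.0, -0.066, 0.998, 0.0]
contact_force: [0.5, -0.0, -0.1]
gripper_width: 0.225
grasp_force: 70.9
```

```bash
python3 -c "
from dep import *
import tip
dep(2,.092); tip.tip()"
```

```text
t 13.35 p [ 0.5185 -0.1448  0.1729] F [ 0.5 -0.  -0.1] w 0.225 gf 70.9
depth -0.0173 lat -0.0094 y 0.0006 F n,fx,y [-0.3  0.3 -0.1]
t 13.35 p [ 0.5185 -0.1448  0.1729] F [ 0.5 -0.  -0.1] w 0.225 gf 70.9
76 angle 36.3 end(rel TCP: fwd,z) [ 0.0577 -0.068 ] world [ 0.5757 -0.1373  0.1049] width 0.0141
7 -0.026 -0.005 0.0042
14 -0.018 -0.0044 0.0062
14 -0.01 -0.0055 0.0065
13 -0.002 -0.0063 0.0058
12 0.006 -0.006 0.0048
11 0.014 -0.0057 0.0051
5 0.022 -0.0038 0.0024
```

send_rows(deltas="-0.003 0 0.0052 0; -0.006 0 0.0104 0; -0.0094 0 0.0154 0; -0.0129 0 0.0203 0; -0.0163 0 0.0253 0")

```text
t: 13.9
eef_pos: [0.535, -0.1425, 0.1475]
tool_rot: [-0.0, -0.066, 0.998, 0.0]
contact_force: [-0.3, -0.0, -1.1]
gripper_width: 0.222
grasp_force: 70.9
```

send_rows(deltas="-0.0034 0 0.005 0; -0.0059 0 0.0082 0; -0.0074 0 0.0108 0; -0.0093 0 0.0131 0; -0.0103 0 0.0148 0")

```text
t: 14.4
eef_pos: [0.5445, -0.1413, 0.133]
tool_rot: [-0.001, -0.066, 0.998, 0.0]
contact_force: [-1.2, -0.1, -0.0]
gripper_width: 0.221
grasp_force: 71.0
```

```bash
python3 -c "
from dep import *
dep(2,.092)"
```

```text
t 14.4 p [ 0.5445 -0.1413  0.133 ] F [-1.2 -0.1 -0. ] w 0.221 gf 71.0
depth 0.0305 lat -0.0066 y 0.0006 F n,fx,y [ 0.6 -1.1  0.1]
```

send_rows(deltas="-0.0015 0 0.0026 0; -0.003 0 0.0052 0; -0.0035 0 0.0061 0; -0.0035 0 0.0061 0")

```text
t: 14.8
eef_pos: [0.5483, -0.1409, 0.1269]
tool_rot: [-0.0, -0.066, 0.998, 0.0]
contact_force: [-1.0, 0.4, -2.3]
gripper_width: 0.227
grasp_force: 71.1
```

```bash
python3 -c "
from dep import *
dep(2,.092)"
```

```text
t 14.8 p [ 0.5483 -0.1409  0.1269] F [-1.   0.4 -2.3] w 0.227 gf 71.1
depth 0.0376 lat -0.0063 y 0.0006 F n,fx,y [-1.5 -1.9  0.6]
```

send_rows(deltas="-0.0015 0 0.0026 0; -0.003 0 0.0052 0; -0.0045 0 0.0078 0; -0.006 0 0.0104 0; -0.0075 0 0.013 0")

```text
t: 15.3
eef_pos: [0.5558, -0.1399, 0.1139]
tool_rot: [-0.0, -0.066, 0.998, 0.0]
contact_force: [-3.2, -0.5, -0.6]
gripper_width: 0.225
grasp_force: 71.2
```

```bash
python3 -c "
from dep import *
dep(2,.092)"
```

```text
t 15.3 p [ 0.5558 -0.1399  0.1139] F [-3.2 -0.5 -0.6] w 0.225 gf 71.2
depth 0.0527 lat -0.0063 y 0.0006 F n,fx,y [ 1.1 -3.1 -0. ]
```

Third bore is through (about 53 mm, no stop). On to the fourth.

send_rows(deltas="0.0075 0 -0.013 0; 0.015 0 -0.026 0; 0.0225 0 -0.037 0; 0.030 0 -0.048 0; 0.0376 0 -0.0592 0")

```text
t: 15.8
eef_pos: [0.5186, -0.1453, 0.1753]
tool_rot: [0.001, -0.066, 0.998, -0.0]
contact_force: [0.3, 0.1, -0.6]
gripper_width: 0.228
grasp_force: 70.8
```

send_rows(deltas="0 0 0 0; 0 -0.02 0 0; 0 -0.04 0 0; 0 -0.04 0 0; 0 -0.04 0 0")

```text
t: 16.3
eef_pos: [0.5238, -0.1846, 0.1732]
tool_rot: [-0.0, -0.066, 0.998, 0.0]
contact_force: [-0.1, 0.4, -1.8]
gripper_width: 0.226
grasp_force: 70.8
```

```bash
python3 -c "
from dep import *
import tip
dep(3,.092); tip.tip()"|head -4
```

```text
t 16.3 p [ 0.5238 -0.1846  0.1732] F [-0.1  0.4 -1.8] w 0.226 gf 70.8
depth -0.0175 lat -0.0091 y 0.0007 F n,fx,y [-1.6 -0.9  0.4]
t 16.3 p [ 0.5238 -0.1846  0.1732] F [-0.1  0.4 -1.8] w 0.226 gf 70.8
74 angle 35.6 end(rel TCP: fwd,z) [ 0.0582 -0.0688] world [ 0.5815 -0.1769  0.1045] width 0.0138
```

send_rows(deltas="-0.003 0 0.0052 0; -0.006 0 0.0104 0; -0.0094 0 0.0154 0; -0.0129 0 0.0203 0; -0.0163 0 0.0253 0")

```text
t: 16.85
eef_pos: [0.5403, -0.1821, 0.1475]
tool_rot: [-0.0, -0.066, 0.998, 0.0]
contact_force: [-0.5, -0.6, -1.6]
gripper_width: 0.223
grasp_force: 70.8
```

send_rows(deltas="-0.0034 0 0.005 0; -0.0059 0 0.0082 0; -0.0074 0 0.0108 0; -0.0093 0 0.0131 0; -0.0103 0 0.0148 0")

```text
t: 17.35
eef_pos: [0.5488, -0.1814, 0.1336]
tool_rot: [-0.001, -0.066, 0.998, 0.0]
contact_force: [-12.4, 0.7, 17.9]
gripper_width: 0.223
grasp_force: 73.3
```

send_rows(deltas="-0.001 0 0.0017 0; -0.0015 0 0.0026 0; -0.0015 0 0.0026 0")

```text
t: 17.65
eef_pos: [0.5487, -0.182, 0.133]
tool_rot: [-0.002, -0.065, 0.998, 0.001]
contact_force: [-18.2, 0.8, 28.5]
gripper_width: 0.223
grasp_force: 74.5
```

```bash
python3 -c "
from dep import *
dep(3,.092)"
```

```text
t 17.65 p [ 0.5487 -0.182   0.133 ] F [-18.2   0.8  28.5] w 0.223 gf 74.5
depth 0.0299 lat -0.0075 y -0.0001 F n,fx,y [33.6 -1.3  3.1]
```

Fourth bore is blind at 30 mm. I'll take this pin back to the third bore and seat it there.

send_rows(deltas="0.006 0 -0.009 0; 0.012 0 -0.018 0; 0.018 0 -0.027 0; 0.0281 0 -0.0427 0; 0.0281 0 -0.0427 0")

```text
t: 18.15
eef_pos: [0.524, -0.1855, 0.1754]
tool_rot: [0.002, -0.065, 0.998, -0.0]
contact_force: [-0.1, -0.6, -0.1]
gripper_width: 0.224
grasp_force: 71.1
```

send_rows(deltas="0 0.02 0 0; 0 0.04 0 0; 0 0.04 0 0; 0 0.04 0 0")

```text
t: 18.55
eef_pos: [0.5189, -0.1447, 0.1732]
tool_rot: [0.0, -0.067, 0.998, -0.0]
contact_force: [-0.3, -0.0, 0.1]
gripper_width: 0.221
grasp_force: 71.1
```

send_rows(deltas="-0.003 0 0.0052 0; -0.006 0 0.0104 0; -0.0094 0 0.0154 0; -0.0129 0 0.0203 0; -0.0163 0 0.0253 0")

```text
t: 19.05
eef_pos: [0.535, -0.1429, 0.1474]
tool_rot: [-0.0, -0.066, 0.998, 0.0]
contact_force: [0.7, 1.1, -0.1]
gripper_width: 0.222
grasp_force: 71.1
```

send_rows(deltas="-0.004 0 0.0053 0; -0.0064 0 0.0091 0; -0.0088 0 0.0127 0; -0.0113 0 0.0166 0; -0.0138 0 0.0209 0")

```text
t: 19.55
eef_pos: [0.5482, -0.1409, 0.1268]
tool_rot: [-0.0, -0.066, 0.998, 0.0]
contact_force: [-1.7, 0.1, 0.5]
gripper_width: 0.226
grasp_force: 71.2
```

send_rows(deltas="-0.0015 0 0.0026 0; -0.003 0 0.0052 0; -0.0045 0 0.0078 0; -0.006 0 0.0104 0; -0.0085 0 0.0147 0")

```text
t: 20.05
eef_pos: [0.5567, -0.1398, 0.1123]
tool_rot: [-0.0, -0.066, 0.998, 0.0]
contact_force: [-2.3, 0.7, 0.5]
gripper_width: 0.222
grasp_force: 71.2
```

```bash
python3 -c "
from dep import *
dep(2,.092)"
```

```text
t 20.05 p [ 0.5567 -0.1398  0.1123] F [-2.3  0.7  0.5] w 0.222 gf 71.2
depth 0.0545 lat -0.0063 y 0.0005 F n,fx,y [ 1.5 -1.6  1. ]
```

send_rows(deltas="-0.001 0 0.0017 0; -0.002 0 0.0035 0; -0.003 0 0.0052 0; -0.003 0 0.0052 0")

```text
t: 20.45
eef_pos: [0.5588, -0.1396, 0.1088]
tool_rot: [-0.001, -0.066, 0.998, 0.001]
contact_force: [-11.1, 2.8, 18.5]
gripper_width: 0.223
grasp_force: 73.8
```

```bash
python3 -c "
from dep import *
dep(2,.092)"
```

```text
t 20.45 p [ 0.5588 -0.1396  0.1088] F [-11.1   2.8  18.5] w 0.223 gf 73.8
depth 0.0586 lat -0.0062 y 0.0005 F n,fx,y [21.3 -0.   4.2]
```

send_rows(deltas="0 0 -0.001 0; 0 0 -0.001 0; 0 0 -0.001 0; 0 0 -0.001 0", claw=0.5, force=20)

```text
t: 20.85
eef_pos: [0.5602, -0.1394, 0.1083]
tool_rot: [0.0, -0.066, 0.998, -0.0]
contact_force: [0.8, 0.8, 0.3]
gripper_width: 0.497
grasp_force: 0.0
```

send_rows(deltas="0 0 -0.01 0; 0 0 -0.03 0; 0 0 -0.06 0; 0 0 -0.10 0; 0 0 -0.13 0")

```text
t: 21.35
eef_pos: [0.5603, -0.1397, 0.2412]
tool_rot: [0.001, -0.066, 0.998, -0.0]
contact_force: [1.3, 0.0, -0.4]
gripper_width: 0.502
grasp_force: 0.0
```

Run:
```python
from dep import *
dep(2)
for c in('scene','top'):
    p=snap(c)
    for l in bot.landmark_of(p,'pin_1'):
        x=np.array(l['xyz'])
        if x[1]<.24: print(c,round(l['confidence'],2),x.round(4), 'rel h2 n',((x-H[2])@n).round(4))
    if c=='scene': cv2.imwrite('pics/s7.png',cv2.resize(p['img'][150:310,200:400],None,fx=4,fy=3.75)[...,::-1])
```

```text
t 21.35 p [ 0.5603 -0.1397  0.2412] F [ 1.3  0.  -0.4] w 0.502 gf 0.0
depth -0.0503 lat 0.0612 y 0.0002 F n,fx,y [-1.   1.  -0.2]
scene 0.71 [ 0.5768 -0.1326  0.0935] rel h2 n 0.0012
scene 0.54 [0.5116 0.2186 0.0668] rel h2 n -0.0126
scene 0.47 [0.6011 0.1745 0.0585] rel h2 n -0.0612
top 0.61 [ 0.5771 -0.1363  0.0954] rel h2 n 0.003
top 0.55 [0.5077 0.2153 0.0631] rel h2 n -0.0136
top 0.43 [0.5993 0.1764 0.0606] rel h2 n -0.0586
```

View pics/s7.png

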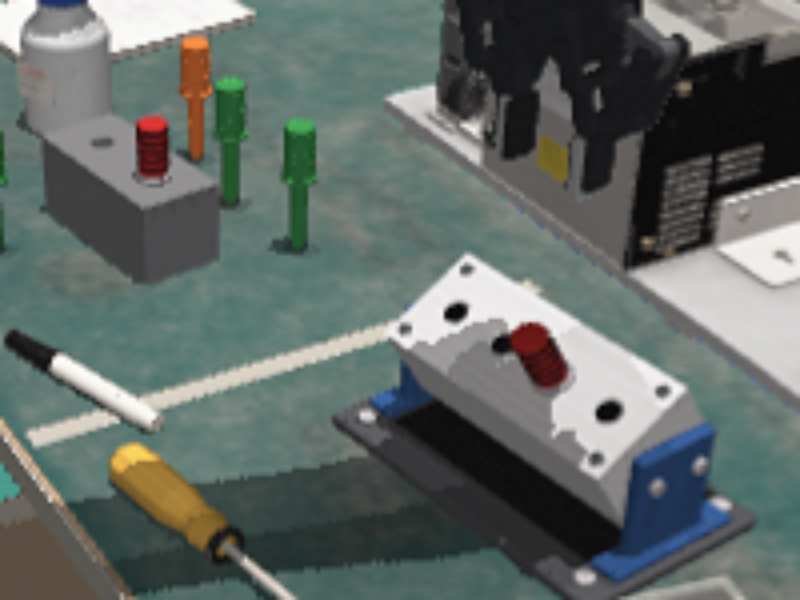

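Pin 1 stands seated in the third bore, at about (540,360) in the crop with its collar on the face. Now pin 2, in the holder at (152,150).

send_rows(deltas="0 0.04 0 0; 0.001 0.083 0 0; 0.001 0.126 0 0; 0.002 0.17 0 0; 0.002 0.21 0.01 0")

```text
t: 22.05
eef_pos: [0.5295, 0.0706, 0.2281]
tool_rot: [0.0, -0.066, 0.998, 0.0]
contact_force: [-0.3, 1.0, -0.3]
gripper_width: 0.498
grasp_force: 0.0
```

send_rows(deltas="0 0.045 0.01 0; 0.001 0.09 0.02 0; 0.001 0.13 0.03 0; 0.001 0.1496 0.03 0; 0.001 0.1496 0.03 0")

```text
t: 22.55
eef_pos: [0.5074, 0.2203, 0.1966]
tool_rot: [-0.002, -0.069, 0.998, 0.0]
contact_force: [0.1, -0.4, -0.0]
gripper_width: 0.501
grasp_force: 0.0
```

```bash
python3 -c "
from h import *
p,r=st(); print(((np.array([.510,.2165,.087])-p)@r).round(4))"
```

```text
t 22.55 p [0.5074 0.2203 0.1966] F [ 0.1 -0.4 -0. ] w 0.501 gf 0.0
[-0.0024 -0.0042  0.1096]
```

send_rows(deltas="-0.0012 -0.001 0.03 0; -0.0012 -0.001 0.07 0; -0.0012 -0.001 0.1 0; -0.0012 -0.001 0.111 0; -0.0012 -0.001 0.111 0")

```text
t: 23.05
eef_pos: [0.5098, 0.2141, 0.0858]
tool_rot: [-0.002, -0.065, 0.998, -0.001]
contact_force: [-0.1, 0.6, -0.3]
gripper_width: 0.5
grasp_force: 0.0
```

send_rows(deltas="0 0 0 0; 0 0 0 0; 0 0 0 0; 0 0 0 0; 0 0 0 0", claw=0, force=20)

```text
t: 23.55
eef_pos: [0.5119, 0.216, 0.0887]
tool_rot: [0.001, -0.066, 0.998, 0.0]
contact_force: [0.2, -1.1, 7.3]
gripper_width: 0.237
grasp_force: 23.9
```

send_rows(deltas="0 0 -0.01 0; 0 0 -0.025 0; 0 0 -0.04 0; 0 0 -0.051 0; 0 0 -0.051 0")

```text
t: 24.05
eef_pos: [0.5116, 0.2165, 0.1401]
tool_rot: [0.001, -0.066, 0.998, 0.001]
contact_force: [0.4, -0.0, -0.3]
gripper_width: 0.237
grasp_force: 23.4
```

send_rows(deltas="0.008 0 0.0005 0; 0.0165 0 0.002 0; 0.0245 0 0.0046 0; 0.0325 0 0.0081 0; 0.040 0 0.012 0")

```text
t: 24.55
eef_pos: [0.4703, 0.2103, 0.1259]
tool_rot: [-0.0, -0.066, 0.998, -0.0]
contact_force: [1.8, -0.3, 3.1]
gripper_width: 0.237
grasp_force: 24.2
```

send_rows(deltas="0 0 0 0; 0 0 0 0; 0.01 0 -0.017 0; 0.02 0 -0.035 0; 0.02 0 -0.06 0", force=60)

```text
t: 25.05
eef_pos: [0.4477, 0.2073, 0.185]
tool_rot: [-0.004, -0.067, 0.998, -0.001]
contact_force: [0.4, 1.4, -0.5]
gripper_width: 0.225
grasp_force: 58.8
```

send_rows(deltas="0 0 -0.03 0; -0.005 -0.02 -0.04 0; -0.009 -0.06 -0.04 0; -0.013 -0.10 -0.04 0; -0.014 -0.13 -0.04 0")

```text
t: 25.55
eef_pos: [0.4812, 0.0789, 0.2256]
tool_rot: [-0.002, -0.066, 0.998, -0.0]
contact_force: [-0.3, 0.1, -1.6]
gripper_width: 0.227
grasp_force: 58.8
```

```bash
python3 -c "
from h import *
p,r=st(); print(((np.array([.511,-.0655,.222])-p)@r).round(4))"
```

```text
t 25.55 p [0.4812 0.0789 0.2256] F [-0.3  0.1 -1.6] w 0.227 gf 58.8
[-0.0106 -0.1471  0.0036]
```

send_rows(deltas="-0.003 -0.04 0 0; -0.006 -0.08 0 0; -0.009 -0.12 0.002 0; -0.0106 -0.145 0.0036 0; -0.0106 -0.145 0.0036 0")

```text
t: 26.05
eef_pos: [0.5107, -0.0651, 0.2218]
tool_rot: [-0.002, -0.063, 0.998, -0.0]
contact_force: [-0.2, 0.3, -1.3]
gripper_width: 0.227
grasp_force: 58.9
```

send_rows(deltas="0 0 0 0; 0 0 0 0")

```text
t: 26.25
eef_pos: [0.5113, -0.0597, 0.2222]
tool_rot: [-0.001, -0.067, 0.998, 0.001]
contact_force: [0.5, -0.5, -0.9]
gripper_width: 0.226
grasp_force: 58.9
```

```bash
python3 -c "
from dep import *
import tip
dep(0,.092); tip.tip()"
```

```text
t 26.25 p [ 0.5113 -0.0597  0.2222] F [ 0.5 -0.5 -0.9] w 0.226 gf 58.9
depth -0.0579 lat 0.0187 y 0.006 F n,fx,y [-1.  -0.1 -0.5]
t 26.25 p [ 0.5113 -0.0597  0.2222] F [ 0.5 -0.5 -0.9] w 0.226 gf 58.9
86 angle 27.6 end(rel TCP: fwd,z) [ 0.0482 -0.0742] world [ 0.559  -0.0533  0.1479] width 0.0148
14 -0.025 -0.0059 0.0086
12 -0.017 -0.0059 0.0055
16 -0.009 -0.006 0.0056
12 -0.001 -0.006 0.0056
15 0.007 -0.006 0.0056
12 0.015 -0.0061 0.0057
5 0.023 -0.0029 0.0035
```

send_rows(deltas="-0.003 -0.006 0.015 0; -0.0055 -0.006 0.03 0; -0.0055 -0.006 0.043 0; -0.0055 -0.006 0.0452 0; -0.0055 -0.006 0.0452 0")

```text
t: 26.8
eef_pos: [0.5177, -0.0661, 0.1771]
tool_rot: [-0.001, -0.066, 0.998, 0.0]
contact_force: [0.4, 0.7, -0.7]
gripper_width: 0.226
grasp_force: 58.9
```

```bash
python3 -c "
from dep import *
import tip
dep(0,.092); tip.tip()"|head -4
```

```text
t 26.8 p [ 0.5177 -0.0661  0.1771] F [ 0.4  0.7 -0.7] w 0.226 gf 58.9
depth -0.0161 lat 0.001 y -0.0011 F n,fx,y [-0.8  0.1  0.6]
t 26.8 p [ 0.5177 -0.0661  0.1771] F [ 0.4  0.7 -0.7] w 0.226 gf 58.9
78 angle 28.5 end(rel TCP: fwd,z) [ 0.0489 -0.0753] world [ 0.5662 -0.0596  0.1018] width 0.0142
```

send_rows(deltas="-0.004 0.0005 0.0069 0; -0.008 0.001 0.0139 0; -0.012 0.001 0.0208 0; -0.015 0.001 0.026 0; -0.0175 0.001 0.0303 0")

```text
t: 27.35
eef_pos: [0.5353, -0.063, 0.1464]
tool_rot: [-0.001, -0.066, 0.998, 0.0]
contact_force: [-0.8, 1.1, -0.6]
gripper_width: 0.227
grasp_force: 58.9
```

send_rows(deltas="-0.003 0 0.0052 0; -0.006 0 0.0104 0; -0.009 0 0.0156 0; -0.012 0 0.0208 0; -0.015 0 0.026 0")

```text
t: 27.85
eef_pos: [0.5495, -0.061, 0.1204]
tool_rot: [-0.001, -0.066, 0.998, 0.0]
contact_force: [-4.2, 1.8, -0.2]
gripper_width: 0.227
grasp_force: 59.0
```

```bash
python3 -c "
from dep import *
dep(0,.092)"
```

```text
t 27.85 p [ 0.5495 -0.061   0.1204] F [-4.2  1.8 -0.2] w 0.227 gf 59.0
depth 0.0491 lat 0.0006 y -0.0003 F n,fx,y [ 1.8 -3.5  2.4]
```

send_rows(deltas="-0.0015 0 0.0026 0; -0.003 0 0.0052 0; -0.0045 0 0.0078 0; -0.0055 0 0.0095 0; -0.0055 0 0.0095 0")

```text
t: 28.35
eef_pos: [0.5529, -0.0606, 0.1132]
tool_rot: [-0.003, -0.066, 0.998, 0.001]
contact_force: [-20.0, 4.2, 27.6]
gripper_width: 0.225
grasp_force: 62.2
```

```bash
python3 -c "
from dep import *
dep(0,.092)"
```

```text
t 28.35 p [ 0.5529 -0.0606  0.1132] F [-20.    4.2  27.6] w 0.225 gf 62.2
depth 0.0571 lat -0.0001 y -0.0003 F n,fx,y [33.5 -2.9  6.8]
```

send_rows(deltas="0 0 -0.004 0; 0 0 -0.004 0; 0 0 -0.004 0; 0 0 -0.004 0", claw=0.45, force=20)

```text
t: 28.75
eef_pos: [0.5563, -0.0609, 0.1156]
tool_rot: [0.0, -0.066, 0.998, -0.0]
contact_force: [-0.1, 0.1, 0.0]
gripper_width: 0.455
grasp_force: 0.0
```

send_rows(deltas="0 0 -0.01 0; 0 0 -0.03 0; 0 0 -0.06 0; 0 0 -0.10 0; 0 0 -0.13 0")

```text
t: 29.25
eef_pos: [0.5563, -0.0611, 0.2485]
tool_rot: [0.001, -0.066, 0.998, -0.0]
contact_force: [1.1, 0.1, -0.6]
gripper_width: 0.45
grasp_force: 0.0
```

Run:
```python
from dep import *
dep(0)
for c in('scene','top'):
    p=snap(c)
    for l in bot.landmark_of(p,'pin_1'):
        x=np.array(l['xyz'])
        if x[1]<0: print(c,round(l['confidence'],2),x.round(4), 'rel n',((x-H[2])@n).round(4))
    if c=='scene': cv2.imwrite('pics/s8.png',cv2.resize(p['img'][150:310,200:400],None,fx=4,fy=3.75)[...,::-1])
```

```text
t 29.25 p [ 0.5563 -0.0611  0.2485] F [ 1.1  0.1 -0.6] w 0.45 gf 0.0
depth -0.0535 lat 0.0703 y -0.0012 F n,fx,y [-1.   0.6 -0. ]
scene 0.68 [ 0.576  -0.1383  0.0932] rel n 0.0018
scene 0.57 [ 0.5696 -0.0544  0.0959] rel n 0.0018
top 0.56 [ 0.5644 -0.0535  0.0957] rel n 0.0041
top 0.44 [ 0.5771 -0.1353  0.0995] rel n 0.0065
```

View pics/s8.png

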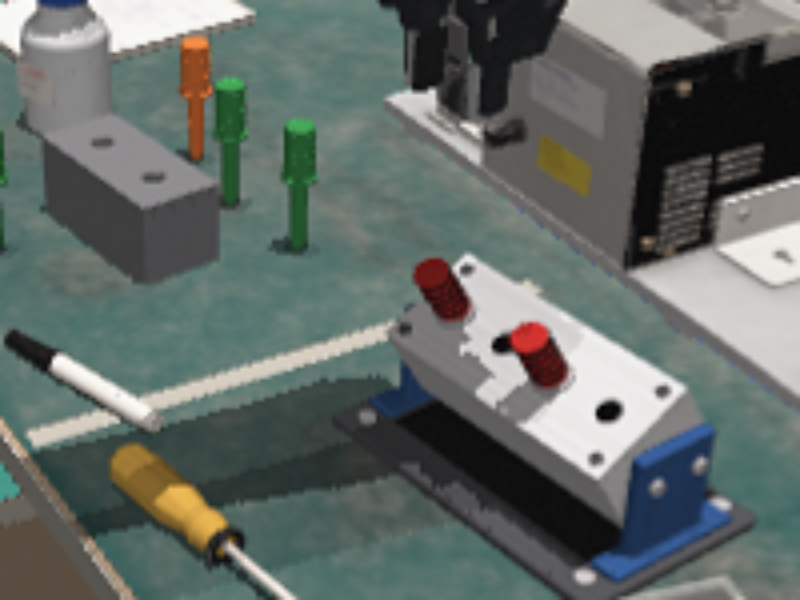

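Both red pins stand in bores 1 and 3, with handles at (440,290) and (540,355), and the bottle is upright. One check of the seating height against the known 44 mm, then I'll hand in.

Run:
```python
from dep import *
ok=[]
p=snap('scene'); c=cloud(p); i=p['img'].astype(int)
red=(i[...,0]>70)&(i[...,1]<.5*i[...,0])&(i[...,2]<.5*i[...,0])
for k in(0,2):
    q=c[red]-H[k]; q=q[(abs(q@by)<.015)&(abs(q@fx)<.02)]; z=q@n; print(k,len(z),np.percentile(z,[2,50,90,98]).round(4)); ok.append(np.percentile(z,95)<.0475)
if all(ok): print(bot.hand_in())
```

```text
0 78 [0.0088 0.0426 0.0454 0.0464]
2 84 [0.0125 0.0433 0.0454 0.0472]
the job is handed in; nothing more can be done
None
```

The job is handed in, with no verdict returned: bores 1 and 3 (from the left) are through and each holds a red gauge pin seated collar-down, bore 2 is blind at 42 mm and bore 4 at 30 mm, all four were felt left to right, and the bottle is still standing.

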